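Add the second tier to a dish stacking frame

ROBOT

A 6-joint arm with a two-finger parallel gripper is mounted at the origin on a cart in front of the work surface, level with it; the furniture and walls round the work are solid. World frame = base frame: x ahead of the robot, y to its left, z up, the work surface at z = 0. Lengths are in m, angles in rad, forces in N, time in s.
With the tool pointing down it reaches from about 0.35 to 1 m from the base axis. Payload 7.1 kg.
Tool frame: the origin (TCP) lies between the finger pads; the fingertips stand 22 mm ahead of it and the grasp point (between the pads) lies 3 mm ahead of it; z points along the fingers, y is the line along which they close (so a half turn about z gives the same grasp; the last joint's range is limited). The gripper opens to 85 mm and grips with 20 to 120 N. Pads are 22 mm wide; open, the fingers measure 114 mm over their backs; the gripper's body (76 mm by 85 mm) begins 54 mm behind the grasp point. The pads swing forward as they close: fully open they stand 13 mm farther back than shut.
Start: joints at [1.16, 0.423, 1.63, -0, 1.089, -0.019], TCP at [0.239, 0.578, 0.253] pointing down, gripper open.
Joint ranges: [-3, 3], [-0.9, 2.11], [0.09, 2.58], [-1.31, 4.45], [0.11, 2.69], [-2.54, 2.54]. Speed limits (rad/s): [2.39, 2.39, 3.01, 3.14, 3.14, 3.14].

INTERFACE

Orientations are given as a rotation vector (axis times angle).
In Python, from rig import manip gives the robot as it stands. The module is installed in compiled form; this text tells all that it offers. Calls block until the motion is done:
- manip.move_to(position, orientation): joint-space move of the TCP to a pose.
- manip.servo_line(position, orientation=None, rate=0.15): straight line of the TCP; orientation=None keeps the orientation; rate is the mean speed in m/s.
- manip.set_joints(angles): joint-space move.
- manip.command_gripper(opening, f_grip=None): finger opening in m; f_grip is the grip in N (None keeps the last); returns when the fingers have stopped.
- manip.hold(seconds).
- manip.solve_ik(position, orientation): joint angles nearest the present ones, or None.
- manip.camera(name): name is "scene" or "side" or "wrist"; returns a dict with "image" (384x512x3 uint8, red, green, blue), "fx", "fy", "cx", "cy" (pixels), "cam_to_world" (4x4, takes a point from camera to world coordinates); the wrist camera has in their place "mount" (4x4, takes a point from camera to tool coordinates, whose origin is the TCP and whose axes are the flange's). Camera axes: x right, y down, z forward; pixel columns grow to the right and rows downward; lengths in m; the calibration is good to about 2 mm. A picture is of the moment at which its call begins: read the wrist's pose just before it. There is no depth.
A pose or a line that the arm cannot do raises manip.IKError and nothing moves.
- manip.sign_off(): hands the job in; it is judged then, once.
Readings, each from a call of its own:
- manip.get_time(): time.
- manip.get_joint_positions(): joint angles.
- manip.get_joint_vel(): joint speeds.
- manip.get_tau(): joint torques, N m.
- manip.get_position(): TCP position.
- manip.get_ee_rot(): TCP orientation.
- manip.get_contact_force(): force on the tool from outside, world axes, zero at the start.
- manip.get_torque(): the same for the moment, N m.
- manip.get_width(): finger opening in m.
- manip.get_grip_force(): force on a finger pad.
Only numpy, scipy, OpenCV 4.12 (cv2) and the standard library are available. Lean on these libraries where they do the work, as an engineer would, in place of code of your own. Each camera call takes 0.05 s, during which the arm holds its last target. There are 200 camera calls.

TASK

Put the second tier on the stacking frame that holds the two dishes: of the two loose wire tiers, take the oblong one whose posts match the frame's four corner cups, lower it by its grip until all four posts stand fully home in the cups, and only then let go. Leave the square tier where it is.

Things in the scene. Friction and masses are not known exactly. Their poses are not given: they have to be found in the camera images.
- base_frame: Fixed lower frame: steel wire deck with two dishes (tops at z 27 mm), an upward-open conical cup on a column at each corner. Origin: centre of underside on the worktop; x along its long side, z up. Cup axes at x +-62, y +-42 mm; mouth at z 74 mm, 35 mm inner (40 outer) diameter, narrowing to 19 mm at the cup floor, z 49 mm.
- long_tier: Oblong loose wire tier, 134 x 94 x 112 mm, about 0.3 kg, grey bar grip over its centre. Origin: centre, at the level of the post tips (worktop at start); x along its long side, z up. Round-tipped 10 mm posts at x +-62, y +-42 mm; deck at z 50, post tops at z 73 mm. Fits the base either way round; fully home its origin is 49 mm above the base frame's.
- long_grip (a point): Centre of the oblong tier's grip bar, 104 mm above the tier's origin; axes as the tier's. The bar is 88 mm long (x), 12 mm wide (y: pinch across this), 16 mm high, on two thin uprights at x +-38 mm; nothing else between deck and bar.
- square_tier: Square loose wire tier of the same make, 94 x 94 x 112 mm, posts at x +-42, y +-42 mm, grip bar 72 mm long. It does not fit the cups. Origin: centre, at the level of the post tips; z up.
Things that resemble listed ones, but are neither listed nor needed, are in the scene too. Leave any red or yellow look-alike of the long_tier alone.

How it is judged:
By the outcome, as a careful person would: the job done as asked, in the order asked, and still so for the second after the job is handed in, with the robot touching nothing.
It also fails if it takes over 40 s, if anything falls off the work surface, if the arm or the gripper's body presses on something with over 40 N, if the wrist force passes 120 N, or if a joint passes its speed limit or range.

## Working session

There is one attempt and no reset: what is moved stays moved. The work goes in short steps, each a Python script; the robot and the scene stay as the last script left them, time stands still between calls to the robot, and variables do not carry over. Pictures are saved under pics/ and viewed, at most 10 in all, crops included, and the job is handed in when it is done.

```bash
mkdir -p pics; python3 - <<'E'
from rig import manip
import cv2,pickle,numpy as np
d={}
for n in("scene","side","wrist"):
    p,r=manip.get_position(),manip.get_ee_rot()
    d[n]=manip.camera(n); d[n]['p'],d[n]['r']=p,r
    cv2.imwrite(f'pics/{n}.png',d[n]['image'][:,:,::-1])
    print(n,d[n]['fx'],d[n]['cx'],np.round(d[n].get('cam_to_world',d[n].get('mount')),3).tolist())
pickle.dump(d,open('d.pkl','wb'))
a=np.hstack([d['scene']['image'],d['side']['image']])[:,:,::-1]
print(manip.get_ee_rot(),manip.get_time())
E
```

```text
scene 372.578100527312 251.63336768331007 [[0.429, -0.523, 0.737, -0.486], [-0.903, -0.235, 0.36, -0.601], [-0.015, -0.82, -0.573, 0.876], [0.0, 0.0, 0.0, 1.0]]
side 424.8279741312557 256.73176798727803 [[0.999, -0.02, 0.05, 0.41], [-0.053, -0.543, 0.838, -1.438], [0.011, -0.84, -0.543, 0.958], [0.0, 0.0, 0.0, 1.0]]
wrist 265.97263280084906 254.26273272332097 [[0.001, -0.96, -0.28, 0.071], [1.0, 0.001, 0.001, -0.0], [-0.001, -0.28, 0.96, -0.12], [0.0, 0.0, 0.0, 1.0]]
[-6.11460219e-01 -3.08123504e+00  1.75906268e-03] 0.15
```

View pics/scene.png

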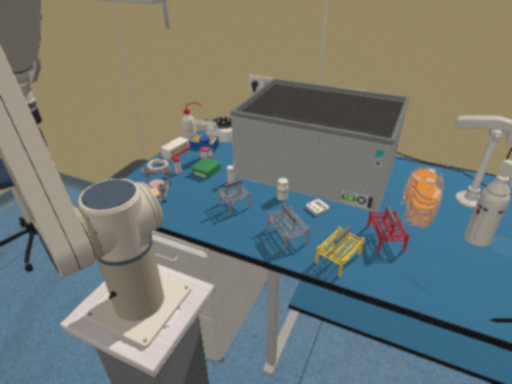

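View pics/side.png

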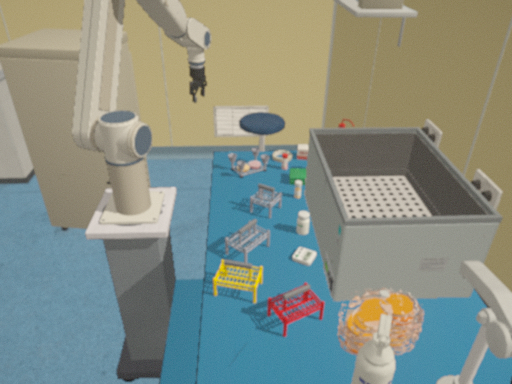

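The scene view shows grey tiers at scene (234,195) / side (265,200), and scene (289,226) / side (247,239). The red and yellow look-alikes are at side (295,308) and (239,278). The frame with its dishes is at scene (157,172) / side (250,163). The tier at side (247,239) looks longer, so I'll enlarge it and triangulate.

```bash
cat > h.py <<'E'
import numpy as np,cv2,pickle
from scipy.spatial.transform import Rotation as R
def T(c):
    if 'cam_to_world' in c: return np.array(c['cam_to_world'])
    M=np.eye(4);M[:3,:3]=R.from_rotvec(c['r']).as_matrix();M[:3,3]=c['p'];return M@np.array(c['mount'])
def plane(c,uv,z):
    t=T(c);d=t[:3,:3]@[(uv[0]-c['cx'])/c['fx'],(uv[1]-c['cy'])/c['fy'],1];return t[:3,3]+d*(z-t[2,3])/d[2]
def proj(c,X):
    t=T(c);x=(np.atleast_2d(X)-t[:3,3])@t[:3,:3];return np.c_[c['cx']+c['fx']*x[:,0]/x[:,2],c['cy']+c['fy']*x[:,1]/x[:,2]]
def shot(m,n):
    p,r=m.get_position(),m.get_ee_rot();c=m.camera(n);c['p'],c['r']=p,r;return c
E
python3 - <<'E'
from h import *
d=pickle.load(open('d.pkl','rb'))
for n,uv in(("scene",(289,226)),("side",(247,239)),("scene",(234,195)),("side",(265,200)),("scene",(157,172)),("side",(250,163))): print(n,uv,plane(d[n],uv,.06).round(3))
f=lambda n,x,y,w,h:cv2.resize(d[n]['image'][y:y+h,x:x+w,::-1],(400,300),interpolation=cv2.INTER_CUBIC)
cv2.imwrite('pics/crop.png',np.vstack([np.hstack([f('side',205,170,100,100*3//4+15),f('side',215,140,80,60)]),np.hstack([f('scene',210,170,112,84),f('scene',130,145,80,60)])]))
E
```

```text
scene (289, 226) [ 0.431 -0.29   0.06 ]
side (247, 239) [ 0.446 -0.295  0.06 ]
scene (234, 195) [ 0.514 -0.038  0.06 ]
side (265, 200) [ 0.524 -0.054  0.06 ]
scene (157, 172) [0.529 0.332 0.06 ]
side (250, 163) [0.478 0.254 0.06 ]
```

View pics/crop.png

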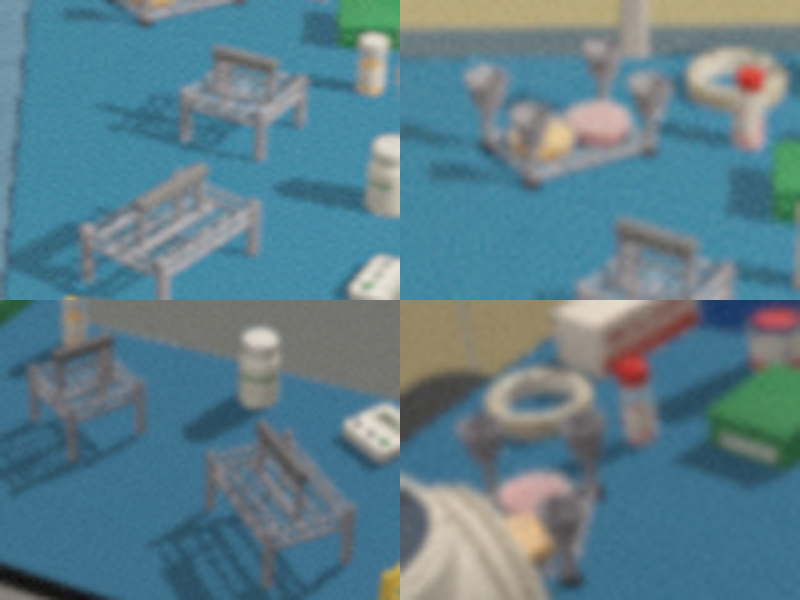

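View pics/wrist.png

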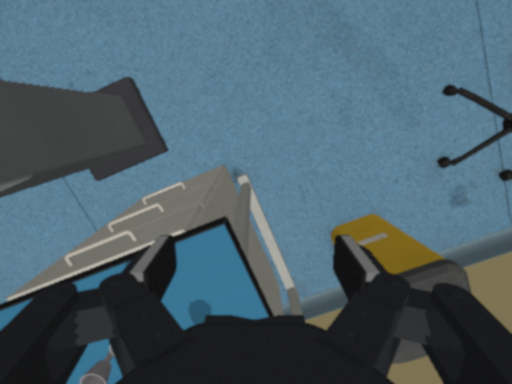

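The top-left crop confirms it: the front grey tier (centre at side (247,239), about world (0.44,-0.29)) is oblong, with a grip bar well short of its deck. The rear tier at side (265,200) is square, with a bar nearly as long as its deck. The frame with the pink and yellow dishes is at side (250,160). Next I'll take close wrist views of the frame and the oblong tier.

```bash
cat >> h.py <<'E'
def down(yaw): # tool x axis at world yaw, z down
    return (R.from_euler('z',yaw)*R.from_euler('x',np.pi)).as_rotvec()
E
python3 - <<'E'
from h import *
from rig import manip as m
d=pickle.load(open('d.pkl','rb'));s=d['side']
C=np.array([plane(s,u,.074) for u in((232.4,155),(255,149),(265,157),(241,163))]);print(C.round(3),C.mean(0))
B=np.array([plane(s,u,.108) for u in((239,230),(256.8,221))]);print(B.round(3),B.mean(0))
c=C.mean(0);b=B.mean(0)
for k,p,z in(('frame',c,.24),('tier',b,.28)):
    a=np.arctan2(p[1],p[0])
    m.move_to([p[0],p[1],z],down(a+np.pi/2)); d[k]=shot(m,'wrist'); cv2.imwrite(f'pics/{k}.png',d[k]['image'][:,:,::-1])
    print(k,m.get_position(),m.get_joint_positions(),m.get_time())
pickle.dump(d,open('d.pkl','wb'))
E
```

```text
[[0.4   0.308 0.074]
 [0.506 0.367 0.074]
 [0.547 0.284 0.074]
 [0.437 0.229 0.074]] [0.47266492 0.29705105 0.074     ]
[[ 0.419 -0.307  0.108]
 [ 0.481 -0.259  0.108]] [ 0.45030771 -0.28302613  0.108     ]
frame [0.47228816 0.29808087 0.24007638] [ 5.41583407e-01  3.42398380e-01  1.78975787e+00  2.63051926e-04
  1.00917481e+00 -2.13113984e-02] 1.5667
tier [ 0.45072326 -0.28230317  0.2799193 ] [-5.81996478e-01  2.54535680e-01  1.81099745e+00  1.32848011e-04
  1.07622978e+00 -2.23772539e-02] 3.7083
```

View pics/frame.png

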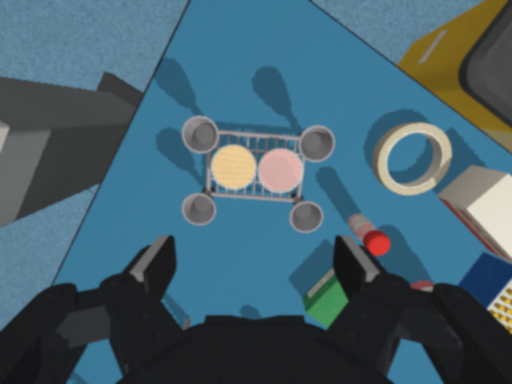

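View pics/tier.png

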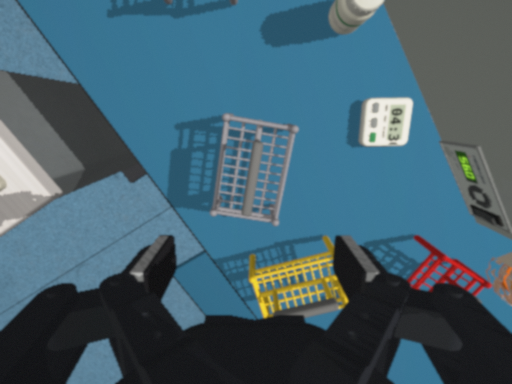

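Frame view: the cup mouths are centred near (200,134), (317,144), (306,217) and (199,209), with the yellow and pink dishes between them. Tier view: the post tops are near (227,118), (296,128), (276,220) and (214,211), and the grip bar runs from about (259,131) to (248,214).

```bash
cat >> h.py <<'E'
from scipy.optimize import least_squares
def fit(c,uv,z,X=62e-3,Y=42e-3):
    uv=np.array(uv,float);P=np.array([plane(c,u,z) for u in uv]);b=None
    for sw in (0,1):
        Q=np.array([[-X,Y],[X,Y],[X,-Y],[-X,-Y]]);Q=np.roll(Q,sw,0)
        f=lambda q:np.c_[q[:2]+Q@np.array([[np.cos(q[2]),np.sin(q[2])],[-np.sin(q[2]),np.cos(q[2])]]),np.full(4,z)]
        for a0 in np.arange(-3,3.2,.5):
            r=least_squares(lambda q:(proj(c,f(q))-uv).ravel(),[*P.mean(0)[:2],a0])
            if b is None or r.cost<b[0].cost:b=(r,proj(c,f(r.x)))
    return b[0].x,b[0].fun.reshape(4,2),P
E
python3 - <<'E'
from h import *
d=pickle.load(open('d.pkl','rb'));out=[]
for k,uv,z in(('frame',[(200,134),(317,144),(306,217),(199,209)],.074),('tier',[(227,118),(296,128),(276,220),(214,211)],.073)):
    x,res,P=fit(d[k],uv,z);S=np.linalg.norm(P-np.roll(P,-1,0),axis=1)
    print(k,x.round(4),'sides',S.round(4));print(res.round(1).tolist())
    th=np.linspace(0,6.3,40);im=d[k]['image'][:,:,::-1].copy();c,s=np.cos(x[2]),np.sin(x[2]);im=cv2.resize(im,None,fx=4,fy=4)
    W=lambda p:[x[0]+c*p[0]-s*p[1],x[1]+s*p[0]+c*p[1],p[2]]
    def dr(pts,col): cv2.polylines(im,[np.int32((proj(d[k],[W(p) for p in pts])*4+1.5).round())],False,col,1)
    for a in(-.062,.062):
        for b in(-.042,.042):
            for r,h in ([(.02,.074),(.0175,.074)] if k=='frame' else [(.005,.073),(.005,0)]): dr([(a+r*np.cos(t),b+r*np.sin(t),h) for t in th],(0,255,0))
    if k=='tier': dr([(-.044,-.006,.112),(.044,-.006,.112),(.044,.006,.112),(-.044,.006,.112),(-.044,-.006,.112)],(0,255,0))
    u=np.mean(uv,0)*4;h0,w0=int(u[1]-300),int(u[0]-260 if k=='frame' else u[0]-200)
    out.append(im[h0:h0+600,w0:w0+(520 if k=='frame' else 400)])
out[0]=cv2.resize(out[0],(400,462));out[0]=cv2.copyMakeBorder(out[0],0,138,0,0,cv2.BORDER_CONSTANT)
cv2.imwrite('pics/ov.png',np.hstack(out))
E
```

```text
frame [0.4721 0.302  0.4826] sides [0.1245 0.0837 0.1232 0.0841]
[[0.3, 0.2], [-0.1, -0.2], [0.2, 0.1], [-0.5, -0.0]]
tier [ 0.4505 -0.2803  3.9885] sides [0.0831 0.1202 0.0823 0.119 ]
[[-0.4, -2.6], [0.1, -0.5], [0.7, 2.3], [-0.3, 1.6]]
```

View pics/ov.png

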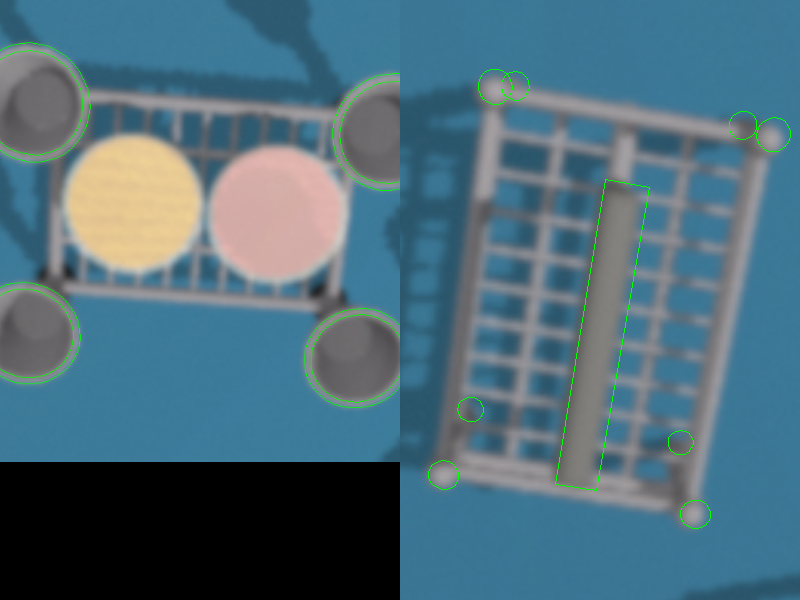

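The fit overlays match: frame at (0.472,0.302), yaw 0.483, residuals under 0.6 px; tier at (0.4505,-0.280), yaw 0.847, with sides close to 124 x 84 mm. Now I'll grasp and lift.

```bash
python3 - <<'E'
from h import *
from rig import manip as m
o=down(.847);x,y=.4505,-.2803
m.command_gripper(.05,60)
m.move_to([x,y,.19],o); m.servo_line([x,y,.107],o,.12)
print(m.get_contact_force().round(1))
m.command_gripper(0,60); print('w',m.get_width(),m.get_grip_force(),m.get_position(),np.round(m.get_contact_force(),1))
m.servo_line([x,y,.28],None,.12)
print('w',m.get_width(),m.get_grip_force(),np.round(m.get_contact_force(),1),m.get_torque().round(2))
m.servo_line([.4721,.302,.28],down(.4826),.25); m.hold(.3)
c=shot(m,'wrist');cv2.imwrite('pics/over.png',c['image'][:,:,::-1]);pickle.dump(c,open('over.pkl','wb'))
print(m.get_position(),m.get_width(),m.get_contact_force().round(1),m.get_joint_positions().round(2),m.get_time())
E
```

```text
[-0.3  0.9  0.5]
w 0.010684660815866751 60.777937173843384 [ 0.45062478 -0.28036725  0.10728118] [0.1 0.3 2.3]
w 0.011024080979794033 60.01630246639252 [ 0.5  0.2 -3.5] [0.03 0.01 0.06]
[0.472164   0.30183615 0.28004844] 0.010782224981661637 [-0.8 -0.  -2.5] [ 0.55  0.3   1.75 -0.    1.09  1.64] 10.2917
```

View pics/over.png

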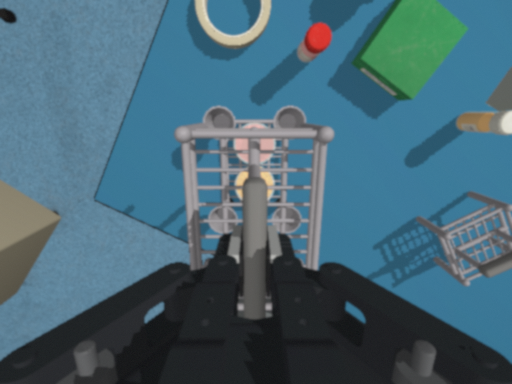

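The held tier's front post tops are at (182,133) and (326,133), symmetric about the grip, and all four cups are visible below it. I'll check the in-hand offset, then lower in steps watching the force.

```bash
python3 - <<'E'
from h import *
from rig import manip as m
c=pickle.load(open('over.pkl','rb'));M=R.from_euler('z',.4826).as_matrix()
dx=[]
for u,q in(((182,133),(.062,.042)),((326,133),(.062,-.042))):
    dx.append((M.T@(plane(c,u,.246)-[.4721,.302,.246]))[:2]-q)
print('tier offset in its frame',np.round(dx,4)); off=np.mean(dx,0)
off=np.clip(off,-.004,.004); p=np.array([.4721,.302])-(M[:2,:2]@off)*(np.abs(off).max()<.0039)
m.servo_line([*p,.19],None,.12); f0=m.get_contact_force(); print(f0.round(1))
for z in(.180,.172,.166,.162,.159,.157,.156,.155):
    m.servo_line([*p,z],None,.05); m.hold(.1); f=m.get_contact_force()-f0
    print(z,m.get_position().round(4),f.round(1),m.get_torque().round(2),round(m.get_width(),4))
    if np.linalg.norm(f)>15: break
print(m.get_time())
for n in('wrist','side'):
    c=shot(m,n);pickle.dump(c,open(n+'_end.pkl','wb'));im=c['image'][:,:,::-1]
    if n=='side': im=cv2.resize(im[120:195,200:300],(800,600),interpolation=cv2.INTER_CUBIC)
    cv2.imwrite(f'pics/{n}_end.png',im)
E
```

```text
tier offset in its frame [[-0.0015 -0.0013]
 [-0.0014  0.001 ]]
[ 0.8  0.5 -3.6]
0.18 [0.4734 0.3028 0.1801] [-1.4 -0.5  0.7] [-0.    0.   -0.01] 0.0111
0.172 [0.4733 0.3028 0.1719] [-1.9  0.2  0.5] [-0.04 -0.06 -0.02] 0.0112
0.166 [0.4733 0.3027 0.1659] [0.  0.3 0.1] [-0.    0.03 -0.01] 0.0109
0.162 [0.4733 0.3028 0.1619] [-0.1 -0.3 -0.3] [-0.    0.02 -0.04] 0.0108
0.159 [0.4733 0.3028 0.159 ] [-0.9 -1.3  0.5] [ 0.03 -0.06  0.04] 0.0109
0.157 [0.4733 0.3028 0.157 ] [-0.7 -0.7 -0. ] [0.01 0.01 0.  ] 0.0109
0.156 [0.4734 0.303  0.1564] [-2.8  0.9  4.6] [ 0.12  0.2  -0.03] 0.011
0.155 [0.4735 0.3033 0.1561] [-5.2  1.1 12.9] [-0.01  0.67  0.  ] 0.0109
14.1667
```

View pics/side_end.png

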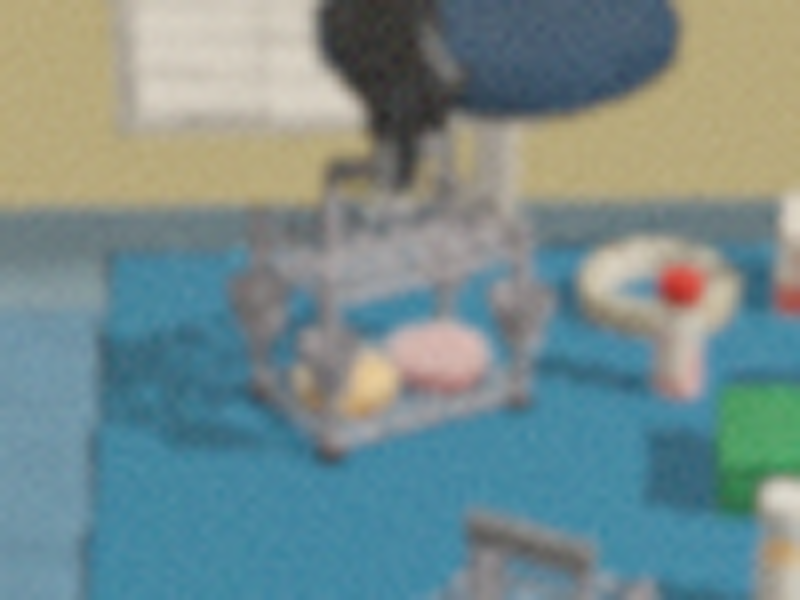

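The posts are in the cups. Contact came at TCP z 0.156, exactly the predicted home height (0.049+0.107). Now I'll ease the load, release, retreat and check.

```bash
python3 - <<'E'
from h import *
from rig import manip as m
p=m.get_position()
m.servo_line([p[0],p[1],.156],None,.05)
m.command_gripper(.045); m.hold(.2); print(m.get_width(),m.get_contact_force().round(1))
m.servo_line([p[0],p[1],.33],None,.12); m.hold(.5)
c=shot(m,'wrist');s=shot(m,'side');pickle.dump((c,s),open('fin.pkl','wb'))
M=R.from_euler('z',.4826).as_matrix();t=np.array([.4721,.302,.049])
P=[M@[a,b,.073]+t for a in(-.062,.062) for b in(-.042,.042)]
im=cv2.resize(c['image'][:,:,::-1],None,fx=2,fy=2)
for u in proj(c,P)*2: cv2.circle(im,tuple(int(v) for v in u.round()),9,(0,255,0),1)
u=proj(c,[t])[0]*2;y0,x0=int(max(u[1]-220,0)),int(max(u[0]-220,0))
a=cv2.resize(im[y0:y0+400,x0:x0+400],(400,400))
b=cv2.resize(s['image'][130:190,220:280,::-1],(400,400),interpolation=cv2.INTER_CUBIC)
cv2.imwrite('pics/fin.png',np.hstack([a,b]));print(m.get_time(),m.get_contact_force().round(1))
E
```

```text
0.04471334718447257 [-0.4 -0.3  0.3]
17.3417 [-0.5 -0.4  0.5]
```

View pics/fin.png

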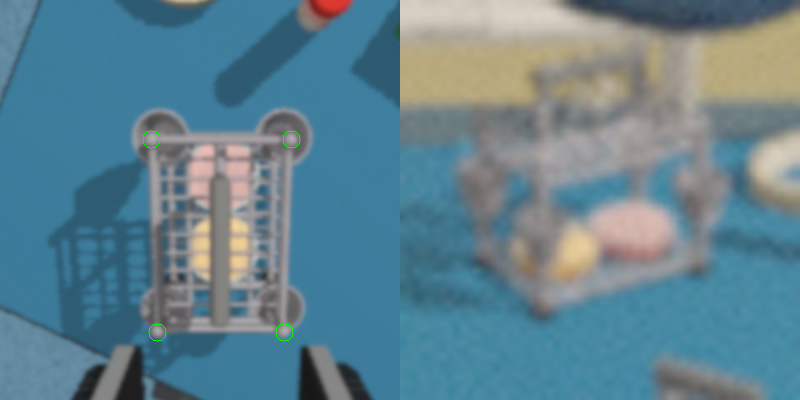

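The released tier's four post tops sit on the predicted fully-home positions (green circles), level and free of the gripper.

```bash
python3 -c "
from rig import manip as m
print(m.sign_off())"
```

```text
the job is handed in; nothing more can be done
None
```

The oblong tier stands fully home in the frame's four cups and was released only once seated; the square tier was left alone, and I handed the job in at about 17 s.

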